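# Sweep loose locknuts into the parts pen

## Robot

A 6-joint arm with a two-finger parallel gripper is mounted at the origin on the work surface. World frame = base frame: x ahead of the robot, y to its left, z up, the work surface at z = 0. Lengths are in m, angles in rad, forces in N, time in s.
With the tool pointing down it reaches from about 0.3 to 0.875 m from the base axis. Payload 6.4 kg.
Tool frame: the origin (TCP) lies at the very end of the fingers, on their centre line; the grasp point (between the pads) lies 19 mm behind it (ctrl.hold_point_z is the distance from the TCP to the grasp point, in m); y points along the fingers, x is the direction in which the jaws open and shut, and the axes are right-handed (so a half turn about y gives the same grasp; the last joint's range is limited). The gripper opens to 85 mm and grips with 20 to 120 N. Pads are 22 mm wide; open, the fingers measure 114 mm over their backs; the gripper's body (76 mm by 85 mm) begins 54 mm behind the grasp point. The pads swing forward as they close: fully open they stand 13 mm farther back than shut.
Start: joints at [-1.553, 0.181, 1.607, -0, 1.354, -0.206], TCP at [0.128, -0.561, 0.231] pointing down, gripper open.
Joint ranges: [-2.99, 2.99], [-0.89, 2.07], [0.3, 2.58], [-1.14, 4.28], [0, 2.63], [-3.12, 3.12]. Speed limits (rad/s): [2.57, 2.57, 3.01, 3.14, 3.14, 3.14].

## Interface

Orientations are given as a unit quaternion [w, x, y, z].
In Python, from bench import ctrl, imaging gives the robot as it stands.
- The arm moves only by the shell command python3 -m jog 'ROWS'. ROWS is JSON, a list of rows, each a list of 3 entries, a list of its own where there are three numbers: the shift along the tool's x, y, z in cm, then the turn, a rotation vector about the tool's x, y, z in rad, then the finger opening in cm, from 0 to 8.54. A call has 1 to 12 rows; each row shifts and turns the pose as measured when the row begins, along the tool's axes as they then stand; what a row does not reach is not made up. A row lasts 1/12 s, in which the tool goes at most 41.7 mm and 7.16 degrees, less where a joint would pass 70% of its speed; a pose out of reach is approached as far as the arm can. A call is refused whole if a number of a shift passes 4.17 or a number of a turn 0.125, either way. A call with a gripper value outside its range is refused whole. The fingers move at their own pace and stop on an object; the grip force is fixed at half the most. Time passes only in rows, so rows that do not move let the fingers close. It gives the time, the measured TCP pose, the force and the opening at its end, in the units of the state.
- ctrl.get_obs(): the state, without advancing time (a new reading comes with each control period).
- imaging.camera(name): name is "scene" or "top"; returns a dict with "frame" (420x560x3 uint8, red, green, blue), "depth" (420x560 float32, m along the optical axis (not along the pixel's ray), 0 where there is no reading), "K" (3x3 intrinsics, pixels), "R" (3x3) and "t" (3): a world point X has camera coordinates R X + t. Camera axes: x right, y down, z forward; pixel columns grow to the right and rows downward; lengths in m; the calibration is good to about 2 mm. A picture is of the moment at which its call begins.
- ctrl.hand_in(): hands the job in, once; it reports no verdict.
The state is a dict: "time_s": time; "q": joint angles; "dq": joint speeds; "joint_efforts": joint torques, N m; "eef_pos": TCP position; "eef_rot": TCP orientation; "wrist_force": force on the tool from outside, world axes, zero at the start; "torque": the same for the moment, N m; "opening": opening from 0.0 (shut) to 1.0 (fully open).
Only numpy, scipy, OpenCV 4.12 (cv2) and the standard library are available. Lean on these libraries where they do the work, as an engineer would, in place of code of your own. Each camera call takes 0.05 s, during which the arm holds its last target. There are 200 camera calls.

## Task

Before the cart's tray is slid home, sweep the three loose hexagonal locknuts across the tray with closed fingertips, through the open front of the low U-shaped steel parts pen, so that all three lie flat on the tray floor wholly inside it. Only push them along the tray: do not pick any of them up. Leave the bell, pedal, derailleur hanger and torque wrench where they lie, and finish with the hand clear of everything.

Things in the scene. Friction and masses are not known exactly. Their poses are not given: they have to be found in the camera images.
- pen: low U-shaped fence of bare steel strip, fixed to the tray: two side walls and a back wall, 4 mm thick, 22 mm high, no floor or sill of its own. Origin midway inside, at tray floor level. Inside 150 mm wide (its y -75 to +75 mm) and 90 mm deep (its x -45 mm at the open front to +45 mm at the back wall). The open -x side looks roughly to the robot; place and yaw vary
- nut0_center (a point): one of three alike loose steel headset locknuts, lying flat on the tray: hexagonal ring, 32 mm across the flats, 37 mm over the corners, 12 mm high, hexagonal bore of about 22 mm, about 45 g (30 to 60 g). This point is its centre, 6 mm above the tray floor; z is its axis (up)
- nut1_center (a point): one of three alike loose steel headset locknuts, lying flat on the tray: hexagonal ring, 32 mm across the flats, 37 mm over the corners, 12 mm high, hexagonal bore of about 22 mm, about 45 g (30 to 60 g). This point is its centre, 6 mm above the tray floor; z is its axis (up)
- nut2_center (a point): one of three alike loose steel headset locknuts, lying flat on the tray: hexagonal ring, 32 mm across the flats, 37 mm over the corners, 12 mm high, hexagonal bore of about 22 mm, about 45 g (30 to 60 g). This point is its centre, 6 mm above the tray floor; z is its axis (up)
- tray: sheet-metal tray with a dark flat liner, fixed, 480 mm along x by 920 mm along y, flat floor 4 mm above the work surface, lips 14 mm above the work surface around the edge. The origin is under its centre at the level of the work surface
- bell: bystander: green plastic bicycle bell, dome 54 mm across, 40 mm high; origin at the centre of its underside. Bell and pedal stand one on each side of the pen
- pedal: bystander: metal platform pedal lying flat, 74 x 90 mm and 27 mm high, with a spindle stub of 22 mm towards its own +y; origin at the centre of the frame's underside
- hanger: bystander: small bare aluminium derailleur hanger lying flat, a bent plate about 65 x 40 mm, 8 mm high; origin on its underside near the middle; it lies to the left of the nuts
- torque_wrench: bystander: steel torque wrench lying along the tray's right edge, 355 mm long along its own y, 28 mm high; origin on its underside near mid length
Mind the look-alikes: they are no part of the job. What is shaped like the pen but orange is not meant.

How it is judged:
By the outcome, as a careful person would: the job done as asked, in the order asked, and still so for the second after the job is handed in, with the robot touching nothing.
It also fails if it takes over 69 s, if anything falls off the work surface, if the arm or the gripper's body presses on something with over 40 N, if the wrist force passes 120 N, or if a joint passes its speed limit or range.

## Working session

There is one attempt and no reset: what is moved stays moved. The work goes in short steps, Python scripts to look and compute and a shell command to move; the robot and the scene stay as the last step left them, time stands still between calls to the robot, and variables do not carry over. Pictures are saved under pics/ and viewed, about 8 in all and at most 12, crops included, and the job is handed in when it is done.

```bash
ls; mkdir -p pics
python3 - <<'E'
from bench import ctrl, imaging
import cv2
print(ctrl.get_obs())
for n in ("scene","top"):
    c=imaging.camera(n); cv2.imwrite(f"pics/{n}0.png",c["frame"][:,:,::-1]); print(n,c["K"],c["R"],c["t"])
E
```

```text
pics
{'time_s': 0.0, 'q': array([-1.55329307e+00,  1.81547718e-01,  1.60801875e+00,  6.81392843e-06,
        1.35381204e+00, -2.06272688e-01]), 'dq': array([ 8.85320580e-05,  1.88082500e-04,  3.80465024e-04, -1.24625076e-03,
        1.68233555e-03, -7.23551628e-04]), 'joint_efforts': array([ 2.18721267e-03, -4.44861138e+01, -3.51343274e+01, -2.66989318e-04,
        8.69856711e-03,  1.49880321e-05]), 'eef_pos': array([ 0.12762442, -0.56008142,  0.23037522]), 'eef_rot': array([ 0.55318837, -0.55221227,  0.44144702, -0.44064585]), 'wrist_force': array([ 0.45892035, -0.15537126, -0.03745533]), 'torque': array([-0.00173432,  0.01740689,  0.01196752]), 'opening': 1.001590198641996}
scene [[393.37813236   0.         274.59758841]
 [  0.         393.37813236 209.35137916]
 [  0.           0.           1.        ]] [[-0.01030054  0.99987457 -0.01203127]
 [ 0.67886548 -0.00184164 -0.73426036]
 [-0.73419041 -0.01573089 -0.67876135]] [ 0.13066437 -0.2826315   1.34148282]
top [[450.90546953   0.         280.05437197]
 [  0.         450.90546953 204.81911641]
 [  0.           0.           1.        ]] [[ 2.38337690e-02 -9.99715901e-01 -2.60396427e-04]
 [-9.86049238e-01 -2.34650250e-02 -1.64791663e-01]
 [ 1.64738735e-01  4.18437012e-03 -9.86328363e-01]] [-0.15799273  0.4789777   1.12585988]
```

View pics/top0.png

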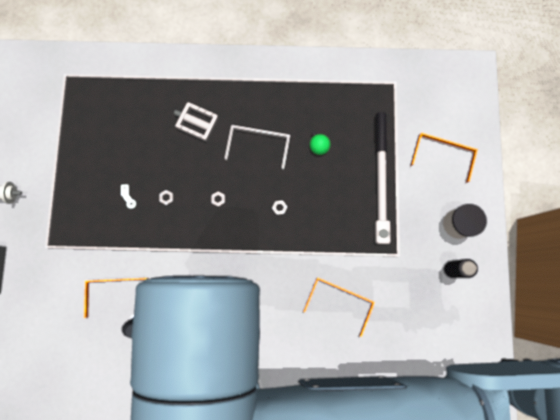

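View pics/scene0.png

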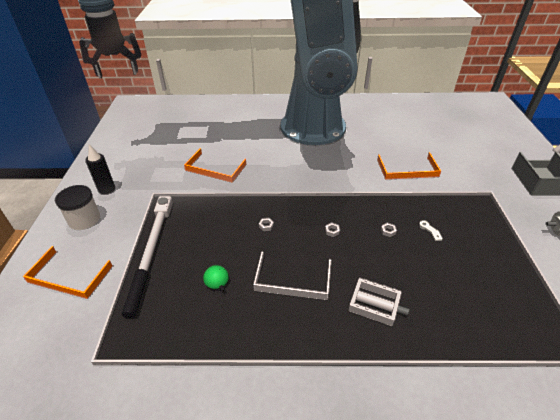

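The top view shows the steel pen with back corners at about (233,126) and (290,135) and front ends at about (227,158) and (284,168). The nuts are at (166,197), (218,198) and (280,207), the hanger at (128,196), the pedal at (197,120) and the bell at (320,144). The scene view agrees: nuts at (389,229), (332,229) and (266,224), pen at about (293,280).

```bash
cat > h.py <<'E'
import numpy as np, cv2
from bench import ctrl, imaging
from scipy.spatial.transform import Rotation as Rn
def ray(c,u,v):
    d=c["R"].T@np.linalg.inv(c["K"])@np.array([u,v,1.]); return -c["R"].T@c["t"],d
def plane(c,u,v,z):
    o,d=ray(c,u,v); return o+d*(z-o[2])/d[2]
def two(c1,p1,c2,p2):
    o1,d1=ray(c1,*p1);o2,d2=ray(c2,*p2)
    s,t=np.linalg.lstsq(np.c_[d1,-d2],o2-o1,rcond=None)[0]
    a,b=o1+s*d1,o2+t*d2; return (a+b)/2,np.linalg.norm(a-b)
def blobs(c,z=0.012):
    """bright (or green) blobs on the tray -> hull-contours"""
    f=c["frame"]; m=((f.max(2)>110)).astype(np.uint8)
    cs,_=cv2.findContours(m,cv2.RETR_EXTERNAL,cv2.CHAIN_APPROX_NONE)
    out=[]
    for k in cs:
        if len(k)<12: continue
        M=cv2.moments(cv2.convexHull(k))
        if M["m00"]<20: continue
        u,v=M["m10"]/M["m00"],M["m01"]/M["m00"]
        p=plane(c,u,v,z)
        if .28<p[0]<.82 and -.4<p[1]<.5: out.append((u,v,M["m00"],p,k))
    return out
def tool():
    o=ctrl.get_obs(); q=o["eef_rot"]; return o,Rn.from_quat([q[1],q[2],q[3],q[0]]).as_matrix()
E
python3 - <<'E'
from h import *
np.set_printoptions(precision=4,suppress=True)
C={n:imaging.camera(n) for n in("top","scene")}
for n,c in C.items():
    for u,v,a,p,k in blobs(c):
        if a>20000: continue
        print(n,round(u,1),round(v,1),a,p, cv2.boundingRect(k), "poly",cv2.approxPolyDP(k,3,True).reshape(-1,2).tolist() if a>500 else "")
o,R=tool();print(R,o["eef_pos"])
E
```

```text
scene 377.7 301.8 1838.0 [0.7101 0.0893 0.012 ] (349, 278, 60, 48) poly [[358, 279], [350, 311], [390, 325], [398, 308], [407, 312], [398, 305], [399, 290]]
scene 215.2 276.3 407.0 [ 0.6451 -0.2543  0.012 ] (204, 265, 24, 23) poly 
scene 293.0 275.1 2948.5 [ 0.6416 -0.0836  0.012 ] (253, 251, 79, 49) poly [[261, 252], [254, 290], [327, 297], [330, 259], [327, 291], [256, 283]]
scene 388.4 228.8 139.0 [0.5001 0.1534 0.012 ] (381, 223, 16, 13) poly 
scene 332.0 228.9 137.5 [0.5    0.0156 0.012 ] (325, 223, 15, 14) poly 
scene 430.6 230.0 215.5 [0.5041 0.255  0.012 ] (419, 220, 24, 21) poly 
scene 265.6 223.5 124.5 [ 0.4811 -0.1479  0.012 ] (259, 218, 15, 13) poly 
[[ 0.2219 -0.      0.9751]
 [-0.9751  0.0011  0.2219]
 [-0.0011 -1.      0.0002]] [ 0.1276 -0.5603  0.2307]
```

```bash
sed -i 's/RETR_EXTERNAL/RETR_CCOMP/' h.py
python3 - <<'E'
from h import *
np.set_printoptions(precision=4,suppress=True)
C={n:imaging.camera(n) for n in("top","scene")}
B={}
for n,c in C.items():
    B[n]=[b for b in blobs(c) if 80<b[2]<20000]
    if n=="top":
        for u,v,a,p,k in B[n]:
            print(n,round(u,1),round(v,1),a,p, "poly",cv2.approxPolyDP(k,2.5,True).reshape(-1,2).tolist() if a>500 else "")
for b in B["top"]:
    for s in B["scene"]:
        if np.linalg.norm(b[3]-s[3])<.02:
            print(two(C["top"],b[:2],C["scene"],s[:2]),b[2],s[2])
# pen top edge from scene at z=.026: outline points
for uv in [(261,252),(256,283),(327,291),(330,259)]: print("scene z26",plane(C["scene"],*uv,.026))
for n,c in C.items():
    f=c["frame"]; r=f[110:180,215:300] if n=="top" else f[240:305,245:340]
    cv2.imwrite(f"pics/pen_{n}.png",cv2.resize(r,None,fx=6,fy=6,interpolation=cv2.INTER_NEAREST)[:,:,::-1])
E
```

```text
top 279.3 207.0 168.0 [ 0.4814 -0.1445  0.012 ] poly 
top 217.6 198.4 159.5 [0.5005 0.0197 0.012 ] poly 
top 165.5 197.0 157.0 [0.5012 0.158  0.012 ] poly 
top 127.4 196.1 261.0 [0.5011 0.2594 0.012 ] poly 
top 319.7 143.5 300.0 [ 0.6581 -0.2496  0.012 ] poly 
top 257.0 146.2 2162.5 [ 0.6465 -0.0803  0.012 ] poly [[230, 126], [225, 159], [232, 131], [237, 128], [284, 136], [286, 141], [281, 164], [284, 167], [289, 134]]
top 194.9 119.9 1047.0 [0.7169 0.0919 0.012 ] poly [[175, 111], [179, 115], [175, 126], [206, 139], [217, 117], [190, 102], [181, 112]]
top 193.3 126.9 156.5 [0.697  0.0952 0.012 ] poly 
top 199.3 114.6 179.5 [0.7323 0.0807 0.012 ] poly 
top 224.4 277.8 185.0 [ 0.2932 -0.0074  0.012 ] poly 
top 179.3 277.0 129.5 [0.2924 0.1088 0.012 ] poly 
(array([ 0.4814, -0.1461,  0.0124]), np.float64(0.003264265510912794)) 168.0 125.5
(array([0.5002, 0.0175, 0.0131]), np.float64(0.0038879314343777446)) 159.5 132.5
(array([0.5006, 0.1553, 0.013 ]), np.float64(0.004852964754098216)) 157.0 138.0
(array([0.5013, 0.2585, 0.0092]), np.float64(0.003536611206614607)) 261.0 216.5
(array([ 0.6545, -0.2502,  0.0244]), np.float64(0.0031949380626293336)) 300.0 406.0
(array([ 0.6451, -0.0822,  0.0167]), np.float64(0.0031697572850323016)) 2162.5 2946.0
(array([0.7143, 0.0891, 0.0184]), np.float64(0.0030340609079089545)) 1047.0 1838.5
(array([0.718 , 0.0863, 0.0064]), np.float64(0.013287960002885088)) 1047.0 225.0
(array([ 0.7012,  0.0955, -0.0009]), np.float64(0.004695902822837921)) 156.5 1838.5
(array([0.6932, 0.0919, 0.0226]), np.float64(0.0021522672295965755)) 156.5 360.0
(array([0.7285, 0.0771, 0.0216]), np.float64(0.0034136342361446616)) 179.5 225.0
scene z26 [ 0.587  -0.1553  0.026 ]
scene z26 [ 0.6734 -0.1628  0.026 ]
scene z26 [ 0.6936 -0.0147  0.026 ]
scene z26 [ 0.6076 -0.0005  0.026 ]
```

View pics/pen_top.png

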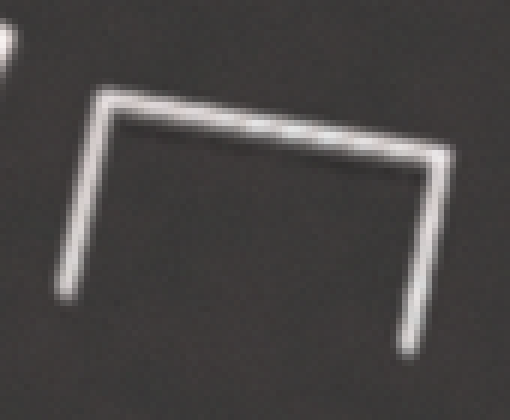

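The crop is scaled ×6 from (215,110). It shows the pen wall tops at crop pixels (104,97), (442,155), (65,297) and (407,352), which are the back-left, back-right, front-left and front-right corners.

```bash
cat >> h.py <<'E'
def delta(tx,ty,tz,yaw):
    """shift (cm, present tool axes) to world target and turn about tool y (rad) so tool z heads at yaw deg"""
    o,R=tool(); d=R.T@(np.array([tx,ty,tz])-o["eef_pos"])*100
    cy=np.arctan2(R[1,2],R[0,2]); t=-(np.radians(yaw)-cy)
    print("t",round(o["time_s"],2),"pos",np.round(o["eef_pos"],4),"yaw",round(np.degrees(cy),1),"F",np.round(o["wrist_force"],1),"open",round(o["opening"],2))
    print("shift",np.round(d,2),"turn y",round(t,3))
E
python3 - <<'E'
from h import *
np.set_printoptions(precision=4,suppress=True)
C={n:imaging.camera(n) for n in("top","scene")}
top=[(215+a/6-.5,110+b/6-.5) for a,b in [(104,97),(442,155),(65,297),(407,352)]]
P=np.array([plane(C["top"],*p,.026) for p in top]);print(P)
print("width",np.linalg.norm(P[0]-P[1]),np.linalg.norm(P[2]-P[3]),"depth",np.linalg.norm(P[0]-P[2]),np.linalg.norm(P[1]-P[3]))
# scene corners (top edge centre lines) for height
w=P[0]-P[1]+P[2]-P[3]; d=P[0]-P[2]+P[1]-P[3]
print("yaw from walls",np.degrees(np.arctan2(-w[0],w[1])),np.degrees(np.arctan2(d[1],d[0])))
sc=[(328.5,292),(254.5,284.5),(330,259),(261,252.5)]
for a,b in zip(top,sc): print(two(C["top"],a,C["scene"],b))
delta(.44,.0,.2,-9.5)
E
```

```text
[[ 0.698  -0.0114  0.026 ]
 [ 0.6745 -0.1638  0.026 ]
 [ 0.605   0.002   0.026 ]
 [ 0.5836 -0.1502  0.026 ]]
width 0.15413815840786135 0.1537202018734873 depth 0.09396278050199416 0.09196309511747329
yaw from walls -8.397562139793381 -8.357969071361007
(array([ 0.6973, -0.0118,  0.0279]), np.float64(0.00041029269650865265))
(array([ 0.6754, -0.1649,  0.0235]), np.float64(0.002188503667790128))
(array([0.6056, 0.0011, 0.0237]), np.float64(0.0024197355771612594))
(array([ 0.5848, -0.1528,  0.0218]), np.float64(0.005329569964619131))
t 0.4 pos [ 0.1276 -0.5606  0.2312] yaw 12.8 F [ 0.5  0.9 -0.6] open 1.0
shift [-47.73   3.13  42.9 ] turn y 0.39
```

```bash
python3 -m jog '[[[-2.9,0,2.6],[0,0,0],0],[[-2.9,0,2.6],[0,0,0],0],[[-2.9,0,2.6],[0,0,0],0],[[-2.9,0,2.6],[0,0,0],0],[[-2.9,0,2.6],[0,0,0],0],[[-2.9,0,2.6],[0,0,0],0],[[-2.9,0,2.6],[0,0,0],0],[[-2.9,0,2.6],[0,0,0],0],[[-2.9,0,2.6],[0,0,0],0],[[-2.9,0,2.6],[0,0,0],0],[[-2.9,0,2.6],[0,0,0],0],[[-2.9,0,2.6],[0,0,0],0]]'; python3 -c "
from h import *
delta(.463,.033,.15,-22.8)"
```

```text
time_s: 1.4
eef_pos: [0.3596, -0.1421, 0.2301]
eef_rot: [-0.549, 0.55, -0.443, 0.448]
wrist_force: [0.5, -0.1, -0.0]
opening: 0.002
t 1.4 pos [ 0.3596 -0.1421  0.2301] yaw 11.9 F [ 0.5 -0.1 -0. ] open 0.0
shift [-15.04   7.95  13.71] turn y 0.606
```

```bash
python3 -m jog '[[[-2.5,1.3,2.3],[0,0,0],0],[[-2.5,1.3,2.3],[0,0,0],0],[[-2.5,1.3,2.3],[0,0,0],0],[[-2.5,1.3,2.3],[0,0,0],0],[[-2.5,1.3,2.3],[0,0,0],0],[[-2.5,1.3,2.3],[0,0,0],0],[[0,0,0],[0,0.12,0],0],[[0,0,0],[0,0.12,0],0],[[0,0,0],[0,0.12,0],0],[[0,0,0],[0,0.12,0],0],[[0,0,0],[0,0.12,0],0],[[0,0,0],[0,0,0],0]]'; python3 -c "
from h import *
delta(.463,.033,.03,-22.8); print(tool()[1])"
```

```text
time_s: 2.4
eef_pos: [0.4714, 0.0522, 0.1501]
eef_rot: [-0.391, 0.388, -0.585, 0.595]
wrist_force: [0.1, 0.1, -0.2]
opening: -0.001
t 2.4 pos [0.4714 0.0522 0.1501] yaw -23.2 F [ 0.1  0.1 -0.2] open -0.0
shift [ 2.05 12.01 -0.2 ] turn y -0.006
[[-0.3932866   0.01231048  0.91933351]
 [-0.91940842 -0.00930573 -0.39319404]
 [ 0.00371466 -0.99988092  0.01497818]]
```

```bash
python3 -m jog '[[[0.7,3.5,0],[-0.015,0,0],0],[[0.7,3.5,0],[0,0,0],0],[[0.65,3.0,-0.1],[0,0,0],0],[[0,2.0,-0.1],[0,0,0],0],[[0,1.5,0],[0,0,0],0],[[0,0,0],[0,0,0],0]]'; python3 -c "
from h import *
delta(.463,.033,.009,-22.8); print(tool()[1][2])"
```

```text
time_s: 2.9
eef_pos: [0.4666, 0.0319, 0.0142]
eef_rot: [-0.398, 0.395, -0.582, 0.589]
wrist_force: [-0.6, 0.4, -0.5]
opening: 0.0
t 2.9 pos [0.4666 0.0319 0.0142] yaw -21.8 F [-0.6  0.4 -0.5] open 0.0
shift [ 0.04  0.51 -0.38] turn y 0.018
[ 8.35003131e-04 -9.99942339e-01  1.07061085e-02]
```

```bash
python3 -m jog '[[[0,0.5,0],[-0.01,0.018,0],0],[[0,0,0.8],[0,0,0],0],[[0,0,0.8],[0,0,0],0],[[0,0,0.8],[0,0,0],0],[[0,0,0.8],[0,0,0],0],[[0,0,0.8],[0,0,0],0],[[0,0,0.8],[0,0,0],0],[[0,0,0.8],[0,0,0],0],[[0,0,0.8],[0,0,0],0],[[0,0,0.8],[0,0,0],0],[[0,0,0.8],[0,0,0],0],[[0,0,0],[0,0,0],0]]'
cat >> h.py <<'E'
PO=np.array([.6388,-.0817]); A=np.radians(-8.4); PR=np.array([[np.cos(A),np.sin(A)],[-np.sin(A),np.cos(A)]])
def look(name=None):
    """blob centres in world and pen frames (mm), both views at z=12mm"""
    for n in("top","scene"):
        c=imaging.camera(n)
        if name: cv2.imwrite(f"pics/{name}_{n}.png",c["frame"][:,:,::-1])
        for u,v,a,p,k in blobs(c):
            if 70<a<300:
                p=p[:2]-[0,.0017 if n=="top" else -.0017]
                print(n,(round(u),round(v)),a,"world",np.round(p,3),"pen mm",np.round(PR@(p-PO)*1000,0))
    o,_=tool(); print("tcp pen mm",np.round(PR@(o["eef_pos"][:2]-PO)*1000,0))
E
python3 -c "
from h import *
look('a'); delta(.46,0,.009,-22.8)"
```

```text
time_s: 3.9
eef_pos: [0.5548, -0.0036, 0.0152]
eef_rot: [-0.395, 0.39, -0.585, 0.591]
wrist_force: [0.6, -0.8, -0.2]
opening: -0.002
top (279, 207) 164.5 world [ 0.481 -0.146] pen mm [-147.  -87.]
top (320, 143) 295.0 world [ 0.658 -0.252] pen mm [  44. -165.]
top (199, 115) 194.0 world [0.732 0.08 ] pen mm [ 69. 173.]
scene (373, 307) 225.5 world [0.722 0.08 ] pen mm [ 59. 172.]
scene (388, 229) 140.5 world [0.5   0.155] pen mm [-171.  214.]
scene (431, 230) 212.0 world [0.504 0.257] pen mm [-182.  315.]
scene (266, 224) 125.5 world [ 0.481 -0.146] pen mm [-147.  -87.]
scene (330, 182) 120.5 world [0.319 0.03 ] pen mm [-333.   63.]
tcp pen mm [-96.  65.]
t 4.0 pos [ 0.553  -0.0029  0.0147] yaw -22.5 F [ 0.  -0.5  0.1] open 0.0
shift [ 3.29  0.49 -8.71] turn y 0.006
```

View pics/a_scene.png

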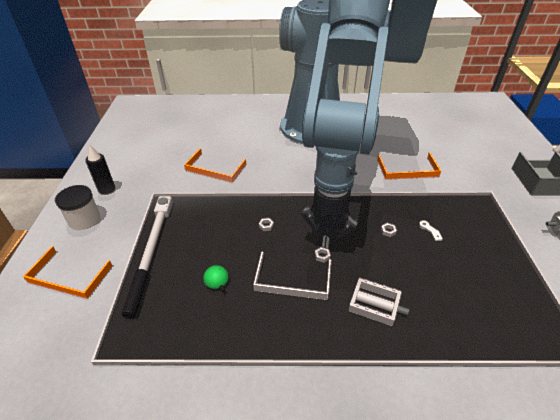

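The nut is at (322,254), just ahead of the fingertip. The tip rides high at 14.7 mm, so I'll back off, lower it and push again.

```bash
python3 -m jog '[[[0,0,-0.8],[0,0,0],0],[[0,0.5,0],[0,0,0],0],[[0,0.3,0],[0,0,0],0],[[0,0,0],[0,0,0],0]]'; python3 -c "
from h import *
c=imaging.camera('scene'); p=plane(c,322.3,254.3,.012)[:2]+[0,.0017]; print(p,PR@(p-PO))
delta(.553,-.0029,.009,-22.8); print(tool()[1][2]); look()"
```

```text
time_s: 4.33
eef_pos: [0.5426, 0.0015, 0.0052]
eef_rot: [-0.394, 0.392, -0.586, 0.589]
wrist_force: [1.0, 0.3, 0.3]
opening: -0.001
[ 0.5818284  -0.01291608] [-0.06640859  0.05972345]
t 4.38 pos [0.5427 0.0015 0.0053] yaw -22.4 F [0.4 0.  0.4] open -0.0
shift [ 0.02 -0.36  1.13] turn y 0.006
[-5.93657560e-04 -9.99983417e-01  5.72821366e-03]
top (279, 207) 165.5 world [ 0.481 -0.146] pen mm [-146.  -87.]
top (320, 144) 294.0 world [ 0.658 -0.252] pen mm [  44. -165.]
top (199, 115) 184.5 world [0.732 0.08 ] pen mm [ 69. 173.]
scene (373, 307) 224.5 world [0.722 0.08 ] pen mm [ 59. 172.]
scene (388, 229) 140.5 world [0.5   0.155] pen mm [-171.  214.]
scene (430, 230) 213.0 world [0.504 0.256] pen mm [-182.  315.]
scene (266, 224) 126.0 world [ 0.481 -0.146] pen mm [-147.  -87.]
scene (332, 183) 96.5 world [0.322 0.035] pen mm [-330.   69.]
tcp pen mm [-106.   68.]
```

```bash
python3 -m jog '[[[0,-0.3,-0.5],[0,0.1,0],0],[[-0.5,0,0],[0,0.12,0],0],[[-0.5,0,0],[0,0.12,0],0],[[0,0,0],[0,0.05,0],0],[[0,0,0],[0,0,0],0]]'; python3 -c "
from h import *
delta(.5564,.0125,.008,-45); print(tool()[1][2])"
```

```text
time_s: 4.9
eef_pos: [0.5451, 0.0116, 0.0098]
eef_rot: [-0.268, 0.263, -0.653, 0.657]
wrist_force: [0.3, -0.5, -0.5]
opening: -0.001
t 4.9 pos [0.5451 0.0116 0.0098] yaw -45.9 F [ 0.3 -0.5 -0.5] open -0.0
shift [-0.87  0.19  0.72] turn y -0.015
[-0.00455463 -0.99995971  0.00773572]
```

```bash
python3 -m jog '[[[-0.9,0,0],[0,0,0],0],[[0,0.2,0.7],[0,0,0],0],[[0,0,0.8],[0,0,0],0],[[0,0,0.7],[0,0,0],0],[[0,0,0.7],[0,0,0],0],[[0,0,0],[0,0,0],0],[[0,0,-1],[0,0,0],0],[[0,0,-1],[0,0,0],0],[[0,0,0],[0,0,0],0]]'; python3 -c "
from h import *
look('b')
c=imaging.camera('scene'); f=c['frame'][200:320,220:380]; cv2.imwrite('pics/b_crop.png',cv2.resize(f,None,fx=4,fy=4)[:,:,::-1])
delta(.5564,.0125,.008,-45); print(tool()[1][2])"
```

```text
time_s: 5.65
eef_pos: [0.5606, 0.0095, 0.0077]
eef_rot: [-0.27, 0.265, -0.652, 0.657]
wrist_force: [-0.4, 1.0, 0.5]
opening: -0.003
top (279, 207) 165.5 world [ 0.481 -0.146] pen mm [-146.  -87.]
top (236, 165) 150.0 world [ 0.593 -0.029] pen mm [-53.  46.]
top (320, 143) 294.5 world [ 0.658 -0.252] pen mm [  44. -165.]
top (199, 115) 189.5 world [0.732 0.079] pen mm [ 69. 173.]
scene (373, 307) 227.0 world [0.722 0.079] pen mm [ 59. 171.]
scene (316, 258) 160.0 world [ 0.592 -0.028] pen mm [-54.  46.]
scene (388, 229) 140.5 world [0.501 0.155] pen mm [-171.  214.]
scene (431, 230) 216.5 world [0.504 0.257] pen mm [-183.  315.]
scene (266, 224) 127.0 world [ 0.481 -0.146] pen mm [-146.  -87.]
scene (338, 188) 120.0 world [0.342 0.048] pen mm [-313.   85.]
tcp pen mm [-89.  78.]
t 5.8 pos [0.5624 0.0085 0.0083] yaw -45.6 F [ 0.4  0.9 -0.5] open 0.0
shift [ 0.15  0.02 -0.7 ] turn y -0.01
[-0.00602741 -0.99992453  0.01070507]
```

View pics/b_crop.png

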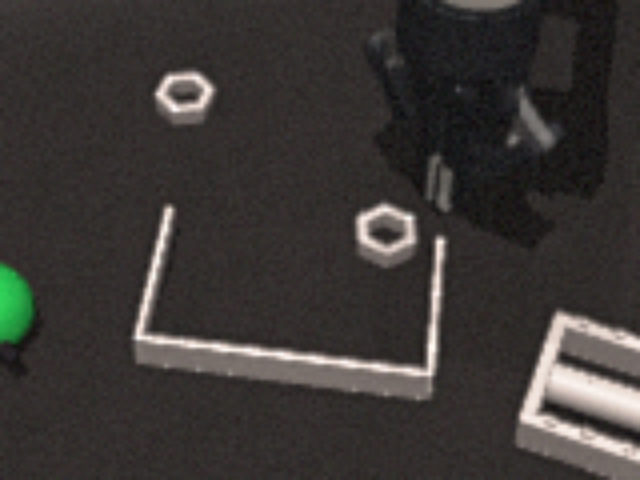

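The crop shows the first nut at the pen mouth, about (−53,46) mm in the pen frame, well clear of the side wall. Next I'll line up along the pen's x axis.

```bash
python3 -m jog '[[[0,0,-1],[0,-0.12,0],0],[[0,0,-1],[0,-0.12,0],0],[[0,0,0],[0,-0.12,0],0],[[0,0,0],[0,-0.12,0],0],[[0,0,0],[0,-0.12,0],0],[[0,0,0],[-0.01,-0.05,0],0],[[0,0,0],[0,0,0],0]]'; python3 -c "
from h import *
delta(.5535,-.0226,.008,-8.4); print(tool()[1][2])"
```

```text
time_s: 6.38
eef_pos: [0.5477, 0.023, 0.0094]
eef_rot: [-0.471, 0.47, -0.526, 0.53]
wrist_force: [0.3, 0.2, -0.4]
opening: 0.001
t 6.38 pos [0.5477 0.023  0.0094] yaw -6.6 F [ 0.3  0.2 -0.4] open 0.0
shift [4.46 0.15 1.1 ] turn y 0.031
[ 0.00222832 -0.99998499  0.00500502]
```

```bash
python3 -m jog '[[[2.2,0.1,0],[0,0.03,0],0],[[2.3,0.1,0],[0,0,0],0],[[0,0,0.9],[0,0,0],0],[[0,0,0.9],[0,0,0],0],[[0,0,0.9],[0,0,0],0],[[0,0,0.9],[0,0,0],0],[[0,0,0.9],[0,0,0],0],[[0,0,0.9],[0,0,0],0],[[0,0.1,0.9],[0,0,0],0],[[0,0,0.9],[0,0,0],0],[[0,0,0.9],[0,0,0],0],[[0,0,0],[0,0,0],0]]'; python3 -c "
from h import *
look()
delta(.5535,-.0226,.008,-8.4)"
```

```text
time_s: 7.38
eef_pos: [0.6324, -0.0309, 0.0079]
eef_rot: [-0.462, 0.458, -0.534, 0.54]
wrist_force: [0.8, 0.1, 0.3]
opening: -0.001
top (279, 207) 164.5 world [ 0.481 -0.146] pen mm [-147.  -87.]
top (320, 143) 293.5 world [ 0.658 -0.252] pen mm [  44. -165.]
scene (373, 307) 225.5 world [0.722 0.08 ] pen mm [ 59. 172.]
scene (377, 293) 277.5 world [0.689 0.094] pen mm [ 24. 181.]
scene (388, 229) 135.5 world [0.5   0.155] pen mm [-172.  214.]
scene (431, 230) 215.5 world [0.504 0.257] pen mm [-182.  315.]
scene (266, 224) 125.5 world [ 0.481 -0.146] pen mm [-147.  -87.]
scene (319, 213) 140.5 world [ 0.442 -0.01 ] pen mm [-205.   42.]
tcp pen mm [-16.  49.]
t 7.48 pos [ 0.6305 -0.0305  0.0073] yaw -8.8 F [-0.2  0.1 -0.2] open -0.01
shift [ 0.4  -0.13 -7.73] turn y -0.008
```

```bash
python3 -m jog '[[[0,-0.1,-2.5],[0,0,0],0],[[0,-0.1,-3],[0,0,0],0],[[0,0,-3],[0,0,0],0],[[0,-3,-0.5],[0,0,0],0],[[0,-3,0],[0,-0.1,0],0],[[0,0,0],[0,-0.12,0],0],[[0,0,0],[0,-0.12,0],0],[[0,0,0],[0,-0.12,0],0],[[0,0,0],[0,-0.07,0],0],[[0,0,0],[0,0,0],0]]'; python3 -c "
from h import *
look()
delta(.444,-.161,.06,21.9); print(tool()[1][2])"
```

```text
time_s: 8.32
eef_pos: [0.5299, -0.0106, 0.0686]
eef_rot: [0.59, -0.589, 0.39, -0.391]
wrist_force: [-0.0, 0.6, 0.6]
opening: -0.002
top (279, 207) 164.5 world [ 0.481 -0.146] pen mm [-147.  -87.]
top (320, 144) 294.0 world [ 0.658 -0.252] pen mm [  44. -165.]
top (199, 115) 193.0 world [0.732 0.079] pen mm [ 69. 173.]
scene (373, 307) 224.0 world [0.722 0.08 ] pen mm [ 59. 172.]
scene (377, 293) 270.5 world [0.689 0.094] pen mm [ 24. 181.]
scene (388, 229) 144.5 world [0.501 0.155] pen mm [-171.  214.]
scene (431, 230) 216.5 world [0.504 0.257] pen mm [-183.  315.]
scene (266, 224) 126.0 world [ 0.481 -0.146] pen mm [-147.  -87.]
tcp pen mm [-118.   54.]
t 8.42 pos [ 0.5299 -0.0107  0.0684] yaw 22.7 F [ 0.5  0.1 -0.3] open -0.0
shift [ 10.56   0.83 -13.72] turn y 0.013
[ 2.79881936e-04 -9.99999675e-01  7.56401673e-04]
```

```bash
python3 -m jog '[[[2.3,0,-3],[0,0,0],0],[[2.3,0,-3],[0,0,0],0],[[2.3,0,-3],[0,0,0],0],[[2.3,0,-3],[0,0,0],0],[[1.4,1.0,-1.8],[0,0.012,0],0],[[0,2.5,0],[0,0,0],0],[[0,2.3,0],[0,0,0],0],[[0,0,0],[0,0,0],0]]'; python3 -c "
from h import *
look('c')
c=imaging.camera('scene'); f=c['frame'][200:320,220:380]; cv2.imwrite('pics/c_crop.png',cv2.resize(f,None,fx=4,fy=4)[:,:,::-1])
delta(.444,-.161,.008,21.9); print(tool()[1][2])"
```

```text
time_s: 9.08
eef_pos: [0.4413, -0.1671, 0.0102]
eef_rot: [0.583, -0.582, 0.398, -0.404]
wrist_force: [-0.0, 1.1, -0.5]
opening: 0.004
top (166, 197) 157.0 world [0.501 0.156] pen mm [-171.  215.]
top (127, 196) 260.5 world [0.501 0.258] pen mm [-186.  316.]
top (320, 143) 299.5 world [ 0.658 -0.251] pen mm [  44. -165.]
top (193, 127) 155.5 world [0.697 0.094] pen mm [ 32. 182.]
top (199, 115) 179.5 world [0.732 0.079] pen mm [ 69. 173.]
scene (373, 307) 221.5 world [0.722 0.08 ] pen mm [ 59. 172.]
scene (377, 293) 270.5 world [0.689 0.094] pen mm [ 24. 181.]
scene (388, 229) 149.0 world [0.5   0.155] pen mm [-172.  214.]
scene (431, 230) 218.0 world [0.504 0.257] pen mm [-183.  315.]
scene (266, 224) 127.0 world [ 0.481 -0.146] pen mm [-146.  -87.]
tcp pen mm [-181. -113.]
t 9.23 pos [ 0.4443 -0.1678  0.0139] yaw 21.1 F [ 0.8  0.3 -0.9] open 0.0
shift [-0.65  0.58  0.22] turn y -0.013
[ 0.0104221  -0.99990808  0.00867228]
```

View pics/c_crop.png

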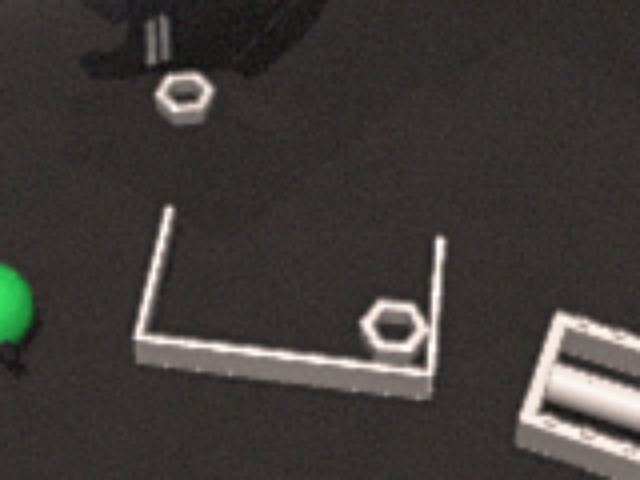

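The first nut is inside the pen at the back left, next to the side wall (crop (393,327)). Now the right-hand nut.

```bash
python3 -m jog '[[[-0.7,0.3,0],[-0.008,0,0],0],[[0,0.4,0],[0,0,0],0],[[0,0,0.9],[0,0,0],0],[[0,0,0.9],[0,0,0],0],[[0,0,0.9],[0,0,0],0],[[0,0,0.9],[0,0,0],0],[[0,0.1,0.9],[0,0,0],0],[[0,0,0.9],[0,0,0],0],[[0,0.1,0.9],[0,0,0],0],[[0,0,0],[0,0,0],0],[[0,0,-1.5],[0,0,0],0],[[0,0,0],[0,0,0],0]]'; python3 -c "
from h import *
look('d')
delta(.444,-.161,.008,21.9); print(tool()[1][2])"
```

```text
time_s: 10.23
eef_pos: [0.4991, -0.1395, 0.0092]
eef_rot: [-0.582, 0.586, -0.392, 0.405]
wrist_force: [-1.2, 0.6, -1.3]
opening: 0.001
top (166, 197) 155.5 world [0.501 0.156] pen mm [-171.  215.]
top (127, 196) 257.5 world [0.501 0.258] pen mm [-186.  316.]
top (320, 143) 297.0 world [ 0.658 -0.251] pen mm [  44. -165.]
top (193, 127) 159.5 world [0.697 0.094] pen mm [ 32. 182.]
top (199, 115) 183.5 world [0.733 0.08 ] pen mm [ 69. 173.]
scene (373, 307) 223.0 world [0.722 0.08 ] pen mm [ 59. 172.]
scene (378, 294) 250.0 world [0.69  0.095] pen mm [ 24. 183.]
scene (276, 240) 151.0 world [ 0.537 -0.121] pen mm [-95. -53.]
scene (388, 229) 147.5 world [0.5   0.155] pen mm [-172.  214.]
scene (431, 230) 216.5 world [0.504 0.257] pen mm [-183.  315.]
scene (268, 178) 91.0 world [ 0.3   -0.144] pen mm [-326. -111.]
scene (326, 186) 142.5 world [0.333 0.018] pen mm [-317.   54.]
tcp pen mm [-128.  -78.]
t 10.33 pos [ 0.5009 -0.1399  0.0099] yaw 21.4 F [ 0.2 -0.2  0.4] open 0.0
shift [-0.11  0.14 -6.06] turn y -0.009
[ 0.01996704 -0.99976539  0.00839527]
```

```bash
python3 -m jog '[[[0,0,-1],[0,0.12,0.02],0],[[0,0,0],[0,0.12,0],0],[[0,0,0],[0,0.12,0],0],[[0,0,0],[0,0.12,0],0],[[0,0,0],[0,0.03,0],0],[[0,0,0],[0,0,0],0]]'; python3 -c "
from h import *
delta(.4975,-.1144,.008,-7); print(tool()[1][2])"
```

```text
time_s: 10.83
eef_pos: [0.4936, -0.1443, 0.0106]
eef_rot: [-0.462, 0.454, -0.537, 0.54]
wrist_force: [0.1, 0.5, -0.5]
opening: 0.003
t 10.83 pos [ 0.4936 -0.1443  0.0106] yaw -9.2 F [ 0.1  0.5 -0.5] open 0.0
shift [-3.01  0.27 -0.1 ] turn y -0.039
[-0.00549864 -0.99993056  0.0104226 ]
```

```bash
python3 -m jog '[[[-1.5,0.2,0],[-0.01,-0.03,0],0],[[-1.5,0.1,0],[0,0,0],0],[[0,0,0.9],[0,0,0],0],[[0,0,0.9],[0,0,0],0],[[0,0,0.9],[0,0,0],0],[[0,0,0.9],[0,0,0],0],[[0,0.1,0.9],[0,0,0],0],[[0,0,0.9],[0,0,0],0],[[0,0,0.9],[0,0,0],0],[[0,0,0],[0,0,0],0]]'; python3 -c "
from h import *
look('e')
c=imaging.camera('scene'); f=c['frame'][200:320,220:380]; cv2.imwrite('pics/e_crop.png',cv2.resize(f,None,fx=4,fy=4)[:,:,::-1])
delta(.4975,-.1144,.008,-7); print(tool()[1][2])"
```

```text
time_s: 11.67
eef_pos: [0.5709, -0.1273, 0.0081]
eef_rot: [-0.47, 0.465, -0.529, 0.531]
wrist_force: [-0.4, 0.2, 0.5]
opening: -0.001
top (127, 196) 256.5 world [0.501 0.258] pen mm [-186.  316.]
top (320, 144) 294.0 world [ 0.658 -0.252] pen mm [  44. -165.]
top (193, 127) 164.0 world [0.698 0.094] pen mm [ 32. 183.]
top (199, 115) 189.0 world [0.733 0.079] pen mm [ 69. 173.]
scene (373, 307) 220.5 world [0.723 0.08 ] pen mm [ 59. 172.]
scene (378, 293) 251.5 world [0.69  0.095] pen mm [ 24. 182.]
scene (271, 258) 227.5 world [ 0.593 -0.131] pen mm [-38. -56.]
scene (389, 229) 143.5 world [0.501 0.155] pen mm [-171.  214.]
scene (431, 230) 218.0 world [0.504 0.257] pen mm [-183.  315.]
tcp pen mm [-62. -55.]
t 11.82 pos [ 0.5683 -0.1262  0.0075] yaw -7.2 F [-0.2  1.  -0.2] open -0.0
shift [-0.29 -0.07 -7.17] turn y -0.003
[-0.00370288 -0.9999882   0.0031431 ]
```

View pics/e_crop.png

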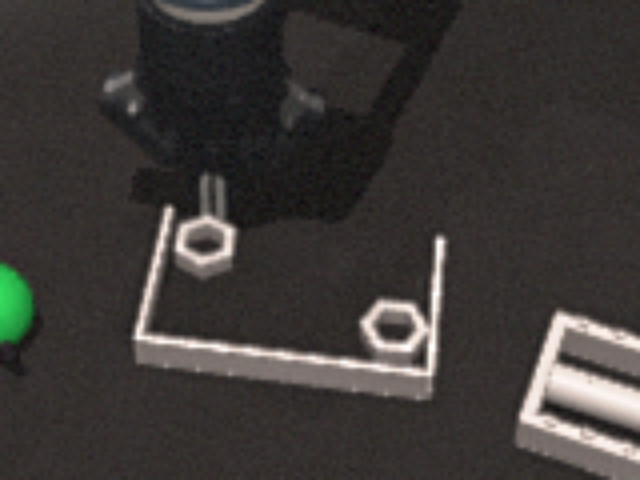

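The right nut is in the mouth at about (−37,−55) mm, with a small gap to the side wall. I'll keep pushing.

```bash
python3 -m jog '[[[-0.05,0,0.9],[0,0,0],0],[[-0.05,0,0.9],[0,0,0],0],[[-0.05,0,0.9],[0,0,0],0],[[-0.05,0,0.9],[0,0,0],0],[[-0.05,0,0.9],[0,0,0],0],[[0,0,0.6],[0,0,0],0],[[0,0,0],[0,0,0],0],[[0,0,-2.5],[0,0,0],0],[[0,0,-3],[0,0,0],0],[[0,0,-3],[0,0,0],0],[[0,-3,-1],[0,0,0],0],[[0,-3,0],[0,0,0],0]]'; python3 -c "
from h import *
look('f')
delta(.51,.21,.06,-8.4); print(tool()[1][2])"
```

```text
time_s: 12.82
eef_pos: [0.5204, -0.116, 0.061]
eef_rot: [0.468, -0.468, 0.535, -0.526]
wrist_force: [1.1, 0.2, 1.1]
opening: -0.001
top (166, 197) 155.0 world [0.501 0.156] pen mm [-171.  215.]
top (127, 196) 256.5 world [0.501 0.258] pen mm [-186.  316.]
top (320, 144) 294.0 world [ 0.658 -0.252] pen mm [  44. -165.]
top (193, 127) 164.0 world [0.698 0.094] pen mm [ 32. 183.]
top (199, 115) 189.0 world [0.733 0.079] pen mm [ 69. 173.]
scene (373, 307) 222.5 world [0.722 0.08 ] pen mm [ 59. 172.]
scene (378, 293) 251.5 world [0.69  0.095] pen mm [ 24. 182.]
scene (388, 229) 144.5 world [0.501 0.155] pen mm [-171.  214.]
scene (430, 230) 226.0 world [0.504 0.256] pen mm [-183.  315.]
scene (339, 183) 87.5 world [0.323 0.053] pen mm [-332.   87.]
scene (331, 185) 134.0 world [0.329 0.031] pen mm [-323.   66.]
tcp pen mm [-106.  -53.]
t 12.92 pos [ 0.5258 -0.1181  0.0658] yaw -7.2 F [ 0.8 -0.8 -0.1] open 0.0
shift [-32.35   0.72  -5.66] turn y 0.022
[-0.00448586 -0.99998903  0.0013443 ]
```

View pics/f_scene.png

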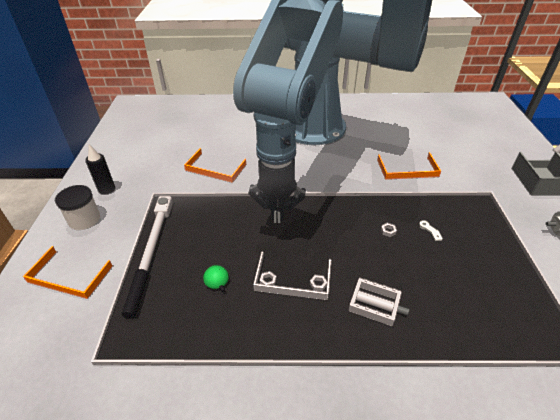

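Both nuts sit at the back of the pen, at (268,278) and (319,282). The last nut is at (389,229), with the hanger at (431,230).

```bash
python3 -m jog '[[[-3.8,0,-0.8],[0,0,0],0],[[-3.8,0,-0.8],[0,0,0],0],[[-3.8,0,-0.8],[0,0,0],0],[[-3.8,0,-0.8],[0,0,0],0],[[-3.8,0,-0.8],[0,0,0],0],[[-3.8,0,-0.8],[0,0,0],0],[[-3.8,0,-0.8],[0,0,0],0],[[-2,0,-0.8],[0,-0.1,0],0],[[0,0,0],[0,-0.12,0],0],[[0,0,0],[0,-0.12,0],0],[[0,0,0],[0,-0.03,0],0],[[0,0,0],[0,0,0],0]]'; python3 -c "
from h import *
delta(.4917,.193,.008,14.2); print(tool()[1][2])
c=imaging.camera('scene')
for b in blobs(c):
    if 200<b[2]<240 and b[3][1]>.2: print('hanger',[np.round(plane(c,u,v,.01)[:2]+[0,.0017],3) for u,v in b[4][:,0][[b[4][:,0,0].argmin(),b[4][:,0,0].argmax()]]])"
```

```text
time_s: 13.92
eef_pos: [0.5004, 0.1857, 0.0653]
eef_rot: [0.563, -0.557, 0.429, -0.435]
wrist_force: [0.8, -1.0, 0.1]
opening: -0.0
t 13.92 pos [0.5004 0.1857 0.0653] yaw 14.7 F [ 0.8 -1.   0.1] open -0.0
shift [-0.94  5.72 -0.72] turn y 0.008
[ 0.00215371 -0.99992581  0.01198901]
hanger [array([0.474, 0.239]), array([0.529, 0.278])]
```

```bash
python3 -m jog '[[[-0.9,0,-0.7],[-0.012,0.008,0],0],[[0,2.5,0],[0,0,0],0],[[0,2,0],[0,0,0],0],[[0,1.1,0],[0,0,0],0],[[0,0,0],[0,0,0],0]]'; python3 -c "
from h import *
delta(.4917,.193,.008,14.2); print(tool()[1][2])"
```

```text
time_s: 14.38
eef_pos: [0.4934, 0.192, 0.0079]
eef_rot: [0.556, -0.555, 0.436, -0.439]
wrist_force: [0.1, -0.7, 0.2]
opening: 0.001
t 14.38 pos [0.4934 0.192  0.0079] yaw 13.5 F [ 0.1 -0.7  0.2] open 0.0
shift [-0.14 -0.01 -0.14] turn y -0.012
[ 0.00252262 -0.99999074  0.00348568]
```

```bash
python3 -m jog '[[[0,0,-0.1],[0,-0.012,0],0],[[0.9,0,0],[0,0,0],0],[[0.9,0,0],[0,0,0],0],[[0.9,0,0],[0,0,0],0],[[0.9,0,0],[0,0,0],0],[[0.9,0,0],[0,0,0],0],[[0.9,0,0],[0,0,0],0],[[0.9,0,0],[0,0,0],0],[[0.9,0,0],[0,0,0],0],[[0.9,0,0],[0,0,0],0],[[0,0,0],[0,0,0],0]]'; python3 -c "
from h import *
look('g')
delta(.559,-.038,.008,14.2); print(tool()[1][2])"
```

```text
time_s: 15.3
eef_pos: [0.5179, 0.1026, 0.0122]
eef_rot: [0.559, -0.556, 0.432, -0.439]
wrist_force: [0.7, -1.1, -0.5]
opening: -0.001
top (320, 143) 294.5 world [ 0.658 -0.252] pen mm [  44. -165.]
top (193, 127) 162.0 world [0.698 0.094] pen mm [ 32. 183.]
top (199, 115) 184.5 world [0.733 0.08 ] pen mm [ 69. 173.]
scene (373, 307) 224.5 world [0.722 0.08 ] pen mm [ 59. 172.]
scene (379, 294) 250.5 world [0.69  0.097] pen mm [ 25. 184.]
scene (360, 237) 140.0 world [0.526 0.083] pen mm [-136.  146.]
scene (431, 230) 212.0 world [0.504 0.257] pen mm [-182.  315.]
tcp pen mm [-147.  166.]
t 15.4 pos [0.5173 0.1039 0.012 ] yaw 14.0 F [-0.2 -0.3  1.6] open 0.0
shift [14.77  0.47  0.6 ] turn y -0.003
[ 0.00392227 -0.99995274  0.00889538]
```

```bash
python3 -m jog '[[[-0.3,0.4,0.4],[-0.009,0,0],0],[[0.9,0,0],[0,0,0],0],[[0.9,0,0],[0,0,0],0],[[0.9,0,0],[0,0,0],0],[[0.9,0.1,0],[0,0,0],0],[[0.9,0,0],[0,0,0],0],[[0.9,0,0],[0,0,0],0],[[0.9,0.1,0],[0,0,0],0],[[0.9,0,0],[0,0,0],0],[[0.9,0.1,0],[0,0,0],0],[[0.9,0,0],[0,0,0],0],[[0,0,0],[0,0,0],0]]'; python3 -c "
from h import *
look('h')
delta(.559,-.05,.008,14.2); print(tool()[1][2])"
```

```text
time_s: 16.4
eef_pos: [0.5463, 0.0267, 0.0097]
eef_rot: [0.56, -0.556, 0.436, -0.433]
wrist_force: [-0.3, -0.2, -0.2]
opening: 0.001
top (320, 143) 294.5 world [ 0.658 -0.252] pen mm [  44. -165.]
top (199, 115) 184.5 world [0.733 0.08 ] pen mm [ 69. 173.]
scene (373, 307) 226.0 world [0.722 0.08 ] pen mm [ 59. 172.]
scene (329, 245) 127.5 world [0.552 0.004] pen mm [-98.  72.]
scene (431, 230) 212.0 world [0.504 0.257] pen mm [-182.  315.]
scene (346, 183) 110.5 world [0.322 0.072] pen mm [-336.  106.]
tcp pen mm [-108.   94.]
t 16.5 pos [0.5461 0.0275 0.0097] yaw 14.3 F [ 0.8 -1.2  3.6] open -0.0
shift [ 7.83  0.11 -0.65] turn y 0.001
[-0.00760703 -0.99996801  0.00247177]
```

```bash
python3 -m jog '[[[0.9,0,0],[0,0,0],0],[[0.9,0,0],[0,0,0],0],[[0.9,0,-0.1],[0,0,0],0],[[0.9,0.1,-0.1],[0,0,0],0],[[0.9,0,-0.1],[0,0,0],0],[[0.9,0,-0.1],[0,0,0],0],[[0.9,0.1,-0.1],[0,0,0],0],[[0.9,0,0],[0,0,0],0],[[0.9,0,0],[0,0,0],0],[[0,0,0],[0,0,0],0],[[-1.5,0,0],[0,0,0],0],[[0,0,0],[0,0,0],0]]'; python3 -c "
from h import *
look('i')
delta(.559,-.05,.008,-8.4); print(tool()[1][2])"
```

```text
time_s: 17.5
eef_pos: [0.5575, -0.0325, 0.0091]
eef_rot: [0.564, -0.553, 0.439, -0.429]
wrist_force: [-0.3, -0.1, -0.9]
opening: 0.003
top (320, 144) 294.0 world [ 0.658 -0.252] pen mm [  44. -165.]
top (193, 112) 88.5 world [0.74  0.096] pen mm [ 74. 191.]
scene (373, 307) 225.5 world [0.722 0.08 ] pen mm [ 59. 172.]
scene (379, 294) 236.5 world [0.691 0.097] pen mm [ 26. 184.]
scene (298, 250) 144.0 world [ 0.567 -0.069] pen mm [-73.   2.]
scene (431, 230) 212.0 world [0.504 0.257] pen mm [-182.  315.]
tcp pen mm [-87.  36.]
t 17.6 pos [ 0.5584 -0.0338  0.0094] yaw 14.4 F [-0.1 -0.2  1. ] open -0.0
shift [ 1.59  0.11 -0.34] turn y 0.397
[-0.01873993 -0.99981481  0.00437807]
```

```bash
python3 -m jog '[[[-0.3,0,-2],[0,0,0],0],[[0,0,-2],[0,0.1,-0.018],0],[[0,0,0],[0,0.12,0],0],[[0,0,0],[0,0.12,0],0],[[0,0,0],[0,0.06,0],0],[[0,0,0],[0,0,0],0]]'; python3 -c "
from h import *
delta(.5253,-.0629,.008,-8.4); print(tool()[1][2])"
```

```text
time_s: 18.1
eef_pos: [0.5148, -0.0399, 0.0071]
eef_rot: [0.457, -0.457, 0.539, -0.539]
wrist_force: [0.7, -0.9, 0.9]
opening: -0.001
t 18.1 pos [ 0.5148 -0.0399  0.0071] yaw -9.4 F [ 0.7 -0.9  0.9] open -0.0
shift [ 2.1  -0.1   1.41] turn y -0.017
[-3.95905254e-04 -9.99999724e-01 -6.29396393e-04]
```

```bash
python3 -m jog '[[[1.1,0,0],[0,-0.015,0],0],[[1.1,0,0],[0,0,0],0],[[0,0,0.9],[0,0,0],0],[[0,0,0.9],[0,0,0],0],[[0,0,0.9],[0,0,0],0],[[0,0,0.9],[0,0,0],0],[[0,0,0.9],[0,0,0],0],[[0,0,0.9],[0,0,0],0],[[0,0,0.9],[0,0,0],0],[[0,0,0.9],[0,0,0],0],[[0,0,0],[0,0,0],0]]'; python3 -c "
from h import *
look('j')
delta(.5253,-.0629,.008,-8.4); print(tool()[1][2])"
```

```text
time_s: 19.02
eef_pos: [0.5917, -0.0726, 0.0059]
eef_rot: [0.464, -0.464, 0.533, -0.533]
wrist_force: [0.7, 0.9, -0.0]
opening: 0.0
top (126, 194) 186.5 world [0.507 0.262] pen mm [-181.  321.]
top (320, 143) 293.5 world [ 0.658 -0.252] pen mm [  44. -165.]
top (189, 125) 101.5 world [0.703 0.106] pen mm [ 36. 195.]
top (196, 113) 132.5 world [0.736 0.089] pen mm [ 72. 183.]
scene (373, 307) 224.0 world [0.722 0.08 ] pen mm [ 59. 172.]
scene (378, 293) 293.5 world [0.688 0.095] pen mm [ 23. 182.]
scene (297, 267) 179.0 world [ 0.619 -0.073] pen mm [-20.   6.]
scene (430, 230) 214.0 world [0.504 0.256] pen mm [-183.  315.]
scene (294, 200) 116.0 world [ 0.391 -0.072] pen mm [-247.  -27.]
tcp pen mm [-50.   2.]
t 19.12 pos [ 0.5897 -0.0721  0.0054] yaw -7.9 F [-0.1  0.3 -0.2] open 0.0
shift [-0.02 -0.24 -6.51] turn y 0.009
[-9.33026004e-04 -9.99996858e-01 -2.32682810e-03]
```

```bash
python3 -m jog '[[[0,0,0.8],[0,0,0],0],[[0,0,0.8],[0,0,0],0],[[0,0,0.8],[0,0,0],0],[[0,0,0],[0,0,0],0],[[0,0,-2.5],[0,0,0],0],[[0,0,-3],[0,0,0],0],[[0,0,-3],[0,0,0],0],[[0,-3.5,0],[0,0,0],0],[[0,-4,0],[0,0,0],0],[[0,-4,0],[0,0,0],0],[[0,-3,-2],[0,0,0],0],[[0,0,0],[0,0,0],0]]'; python3 -m jog '[[[0,0,-3],[0,0,0],0],[[0,0,-3],[0,0,0],0],[[0,0,-3],[0,0,0],0],[[0,0,0],[0,0,0],0]]'; python3 -c "
from h import *
look('k')
c=imaging.camera('scene'); f=c['frame'][235:305,240:345]; cv2.imwrite('pics/k_crop.png',cv2.resize(f,None,fx=6,fy=6)[:,:,::-1])
cs,h=cv2.findContours((f.max(2)>110).astype(np.uint8),cv2.RETR_CCOMP,cv2.CHAIN_APPROX_NONE)
for k in cs:
    if 15<cv2.contourArea(k)<120:
        u,v=k[:,0].mean(0)+[240,235]; p=plane(c,u,v,.016)[:2]+[0,.0017]; print('bore',u,v,PR@(p-PO)*1000)"
```

```text
time_s: 20.12
eef_pos: [0.5035, -0.059, 0.1514]
eef_rot: [0.462, -0.467, 0.538, -0.528]
wrist_force: [-0.0, 0.9, 0.2]
opening: 0.003
time_s: 20.45
eef_pos: [0.4135, -0.0469, 0.1534]
eef_rot: [0.463, -0.466, 0.536, -0.53]
wrist_force: [0.3, -0.1, -0.7]
opening: 0.002
top (127, 196) 256.5 world [0.501 0.258] pen mm [-186.  316.]
top (254, 147) 154.5 world [ 0.643 -0.075] pen mm [3. 7.]
top (320, 144) 294.0 world [ 0.658 -0.252] pen mm [  44. -165.]
top (193, 127) 164.0 world [0.698 0.094] pen mm [ 32. 183.]
top (199, 115) 189.0 world [0.733 0.079] pen mm [ 69. 173.]
scene (373, 307) 224.0 world [0.722 0.08 ] pen mm [ 59. 172.]
scene (296, 275) 178.5 world [ 0.642 -0.075] pen mm [2. 7.]
scene (431, 230) 218.0 world [0.504 0.257] pen mm [-183.  315.]
tcp pen mm [-223.    1.]
bore 296.0357142857143 274.60714285714283 [3.65175211 6.99149799]
bore 323.3571428571429 288.64285714285717 [31.98113023 68.39012263]
bore 318.44444444444446 281.4074074074074 [14.71160971 56.71821933]
bore 267.1923076923077 278.11538461538464 [ 22.29071319 -53.74850627]
```

View pics/k_crop.png

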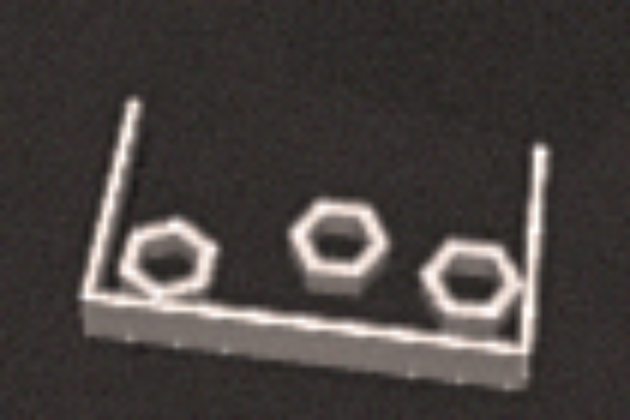

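View pics/k_top.png

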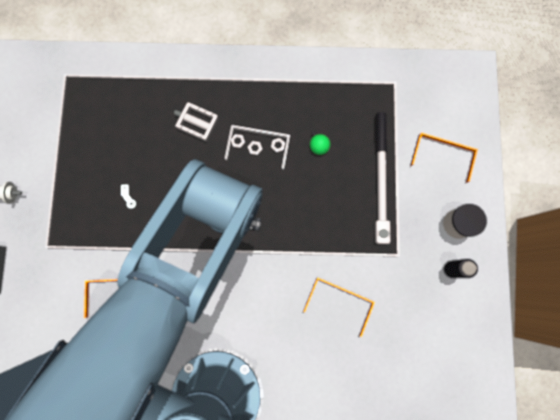

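All three nuts lie flat inside the pen, in the top view at about (238,141), (254,147) and (278,144). The bell, pedal, hanger and wrench are where they were, and the hand is clear.

```bash
python3 -c "
from bench import ctrl
print(ctrl.hand_in())"
```

```text
the job is handed in; nothing more can be done
None
```

I swept all three locknuts into the steel pen with closed fingertips, pushing only along the tray, and handed the job in at about 20.6 s of the 69 s allowed.

**Nuts:** The last pictures show them lying flat, with centres in the pen frame at about (3, 7), (15, 56) and (22, −54) mm. All three are wholly inside the 150 × 90 mm interior. The two outer ones lie very close to the side walls, and the right one also to the back wall.

**Bystanders:** The measured bell, pedal and hanger positions match the first pictures to within about 1 mm. The torque wrench looks unmoved in the top view.

**Hand:** It finished about 0.15 m above the tray and about 0.18 m back from the pen front. Wrist-force readings stayed below about 4 N throughout.

**What went less smoothly:**
- During the first push the fingertips rode up to about 15 mm, so I backed off, lowered them and pushed again.
- The two cameras disagreed by about 3–5 mm, mostly in y, so I averaged them.
- Two nuts ran together with the pen walls in my blob detection, so I checked them by their bores and by eye. That bore search also gave one false hit in the gap between the left nut and the wall.

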